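# Stop the gel-casting stand from rocking

## Robot

A 7-joint arm with a two-finger parallel gripper is mounted at the origin on the work surface. World frame = base frame: x ahead of the robot, y to its left, z up, the work surface at z = 0. Lengths are in mm, angles in rad, forces in N, time in s.
With the tool pointing down it reaches from about 400 to 875 mm from the base axis. Payload 4.4 kg.
Tool frame: the origin (TCP) lies at the very end of the fingers, on their centre line; the grasp point (between the pads) lies 19 mm behind it; y points along the fingers, z is the direction in which the jaws open and shut, and the axes are right-handed (so a half turn about y gives the same grasp; the last joint's range is limited). The gripper opens to 85 mm and grips with 20 to 120 N. Pads are 22 mm wide; open, the fingers measure 114 mm over their backs; the gripper's body (76 mm by 85 mm) begins 54 mm behind the grasp point. The pads swing forward as they close: fully open they stand 13 mm farther back than shut.
Start: joints at [1.237, 0.628, 0.038, 1.517, -0.027, 0.996, -0.02], TCP at [172.024, -626.838, 231.313] pointing down, gripper open.
Joint ranges: [-3.06, 3.06], [-0.37, 2.12], [-1.25, 1.32], [0.18, 2.47], [-1.1, 4.24], [0.23, 1.98], [-2.94, 2.94]. Speed limits (rad/s): [2.57, 2.57, 3.14, 3.14, 3.14, 3.14, 3.14].

## Interface

Orientations are given as [roll, pitch, yaw] about the fixed x, y, z axes, in that order (R = Rz(yaw) Ry(pitch) Rx(roll)).
In Python, from cell import * gives the robot as it stands.
- The arm moves only by the tool apply_moves, never from a script. Its argument "targets" is a list of rows, each a list of 6 numbers: the shift along the tool's x, y, z in units of 40 mm (1.0 is 40 mm), then the turn, a rotation vector about the tool's x, y, z in units of 8 degrees (1.0 is 8 degrees). A call has 1 to 12 rows; each row shifts and turns the commanded pose from where the row before left it, along the tool's axes as they then stand; what a row does not reach is not made up. A row lasts 1/8 s, in which the tool goes at most 62.5 mm and 10.7 degrees, less where a joint would pass 70% of its speed; a pose out of reach is approached as far as the arm can. A call is refused whole if a number of a shift passes 1 or a number of a turn 1, either way. A call with a gripper value outside its range is refused whole. "jaw" is the gripper command: -1 is shut, 1 is fully open, values between are in proportion, set as the call begins (left out, the last holds). The fingers move at their own pace and stop on an object; the grip force is fixed at half the most. Time passes only in rows, so rows that do not move let the fingers close. It gives the time, the measured TCP pose, the force and the opening at its end, in the units of the state.
- read_state(): the state, without advancing time (a new reading comes with each control period).
- get_image(name): name is "scene" or "top" or "wrist"; returns the picture (400x640x3 uint8, red, green, blue); there is no depth.
- calibration(name): a dict with "fx", "fy", "cx", "cy" (pixels), "world_from_camera" (4x4, takes a point from camera to world coordinates). Camera axes: x right, y down, z forward; pixel columns grow to the right and rows downward; lengths in mm; the calibration is good to about 2 mm. The wrist camera is an equidistant fisheye: a pixel r from the principal point sees the ray r / f radians off the axis. A picture is of the moment at which its call begins: read the wrist's pose just before it. calibration takes no time and is no camera call; for the wrist camera it gives the pose at the moment of the call.
- finish_job(): hands the job in, once; it reports no verdict.
The state is a dict: "clock": time; "qpos": joint angles; "qd": joint speeds; "tau": joint torques, N m; "eef_pos": TCP position; "tool_rot": TCP orientation; "force": force on the tool from outside, world axes, zero at the start; "torque": the same for the moment, N m; "width": finger opening in mm.
Only numpy, scipy, OpenCV 4.12 (cv2) and the standard library are available. Lean on these libraries where they do the work, as an engineer would, in place of code of your own. Each camera call takes 0.05 s, during which the arm holds its last target. There are 200 camera calls.

## Task

The blue gel-casting stand rocks because one of its two levelling screws is backed off and its foot hangs clear of the bench. Find the screw whose red nose is off its white mark, turn it clockwise until the nose points at the mark again and all feet carry load, and let go. Leave the other screw as it is and do not shift the stand.

Things in the scene. Friction and masses are not known exactly. Their poses are not given: they have to be found in the camera images.
- screw_a (a joint): Levelling screw a: black wing knob with a red nose, on the axis of foot_a. Value (rad) 0: red nose points at the white line on the plate (+x of the stand). Grows clockwise from above, which drives the foot down 2 mm per rad; stops at -1.7 and 0.8. Stiff (0.05 N m), stays put. The knob keeps its height on the stand.
- screw_b (a joint): Levelling screw b: the same kind of knob, on the axis of foot_b. Value (rad) 0: red nose points at the white line on the plate (+x of the stand). Grows clockwise from above, which drives the foot down 2 mm per rad; stops at -1.7 and 0.8. Stiff (0.05 N m), stays put. The knob keeps its height on the stand.
- foot_a: Soft rubber screw foot (squashes 1 mm per 8 N), 26 mm disc, at the +y end of the stand's screw edge. Origin: centre of its underside, straight below knob a. Axes as the stand's. The knob's wing is an upright bar 14 mm thick, 44 to 70 mm above the bench, reaching 30 mm from the axis on the red nose's side and 22 mm on the other.
- foot_b: The same kind of foot and knob (b), 120 mm away at the -y end of the screw edge: foot 26 mm disc, origin the centre of its underside, straight below knob b; wing 14 mm thick, 44 to 70 mm above the bench. Axes as the stand's.
- stand: Blue steel plate 200 x 160 mm, top 30 mm above the bench, 2.4 kg, with a low gel tray (top 45 mm, 54 mm from the screw axes). Origin: bench height below the plate's centre; z up; screw feet at x -80, y +60 (a) and -60 (b) mm, plain feet at x +80, y +-60. All four feet share the load when both screws are on their marks.

How it is judged:
By the outcome, as a careful person would: the job done as asked, in the order asked, and still so for the second after the job is handed in, with the robot touching nothing.
It also fails if it takes over 32 s, if anything falls off the work surface, if the arm or the gripper's body presses on something with over 40 N, if the wrist force passes 120 N, or if a joint passes its speed limit or range.

## Working session

There is one attempt and no reset: what is moved stays moved. The work goes in short steps, Python scripts to look and compute and a tool call to move; the robot and the scene stay as the last step left them, time stands still between calls to the robot, and variables do not carry over. Pictures are saved under pics/ and viewed, about 8 in all and at most 12, crops included, and the job is handed in when it is done.

Besides the shell and the picture viewer there is one more tool, called after ">>>" as a command line: name --pt "numbers of a row" for each row, then --argument value for the rest. apply_moves: Moves the arm, as the interface text tells. Its arguments: {"type":"object","properties":{"targets":{"type":"array"},"jaw":{"type":"number"}},"required":["targets"]}

```bash
ls; mkdir -p pics; python3 - <<'E'
from cell import *
import cv2,numpy as np
s=read_state();print({k:np.round(v,3) for k,v in s.items()})
for n in("top","scene"):
    im=get_image(n);cv2.imwrite(f"pics/{n}0.png",im[:,:,::-1])
    c=calibration(n);print(n,c["fx"],c["cx"],c["cy"],np.round(c["world_from_camera"],3).tolist())
E
```

```text
pics
{'clock': np.float64(0.0), 'qpos': array([ 1.237,  0.629,  0.038,  1.518, -0.027,  0.996, -0.02 ]), 'qd': array([-0.001,  0.   , -0.   ,  0.   ,  0.001, -0.001,  0.   ]), 'tau': array([ 0.0000e+00, -5.6341e+01,  1.2260e+00, -1.9345e+01,  1.1000e-02,
        1.1000e-02,  0.0000e+00]), 'eef_pos': array([ 171.865, -626.207,  230.368]), 'tool_rot': array([-1.573, -0.   , -2.874]), 'force': array([ 0.266,  0.152, -0.217]), 'torque': array([-0.069,  0.034, -0.022]), 'width': np.float64(85.217)}
top 396.8275642567401 323.4531353707667 200.55046294158797 [[0.11, -0.97, 0.215, 445.31], [-0.994, -0.107, 0.027, 3.189], [-0.003, -0.217, -0.976, 684.029], [0.0, 0.0, 0.0, 1.0]]
scene 398.50182412896044 326.91909460859176 201.0264098952648 [[0.601, 0.661, -0.448, 865.162], [0.799, -0.507, 0.324, -200.403], [-0.013, -0.553, -0.833, 596.619], [0.0, 0.0, 0.0, 1.0]]
```

View pics/top0.png

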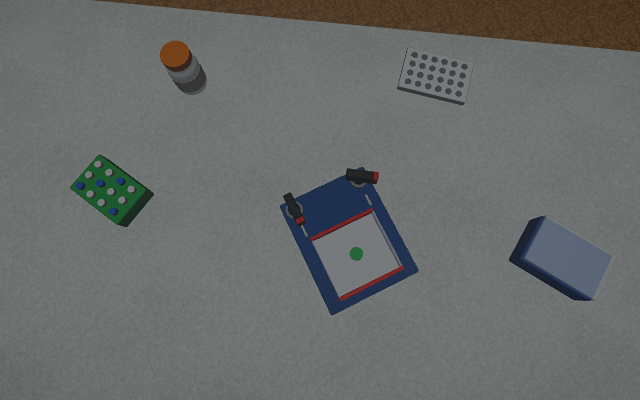

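View pics/scene0.png

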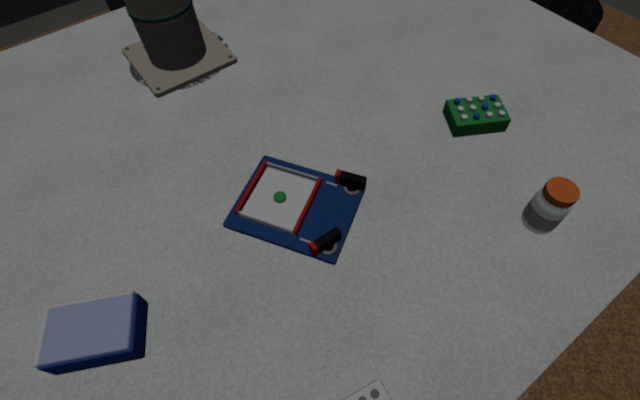

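Top view: knob a (right, ~362,176) has its nose pointing right (377,177), off its white mark at (369,200). Knob b (293,210) has its nose at its mark (304,230). Next I measure both.

```bash
cat > h.py <<'E'
from cell import *
import cv2,numpy as np
def cast(n,uv,z,c=None):
    c=c or calibration(n);T=c["world_from_camera"]
    uv=np.atleast_2d(uv).astype(float)
    p=np.c_[(uv[:,0]-c["cx"])/c["fx"],(uv[:,1]-c["cy"])/c["fy"]]
    if n=="wrist":
        r=np.linalg.norm(p,axis=1,keepdims=True);d=np.c_[p/np.maximum(r,1e-9)*np.sin(r),np.cos(r)]
    else: d=np.c_[p,np.ones(len(p))]
    d=d@T[:3,:3].T
    return (T[:3,3]+d*((z-T[2,3])/d[:,2:]))[:,:2]
def blobs(m,amin=8):
    n,l,st,ce=cv2.connectedComponentsWithStats(m.astype(np.uint8))
    return [(ce[i],st[i],l==i) for i in range(1,n) if st[i,4]>=amin]
E
python3 - <<'E'
from h import *
for n,(x0,y0,x1,y1) in {"top":(260,150,430,330),"scene":(215,145,380,275)}.items():
    im=cv2.imread(f"pics/{n}0.png").astype(int);B,G,R=im[...,0],im[...,1],im[...,2]
    roi=np.zeros(B.shape,bool);roi[y0:y1,x0:x1]=1
    blk=roi&(im.max(2)<50); red=roi&(R>90)&(R>2*G)&(R>2*B); blue=roi&(B>1.6*R)&(B>50)&(G<B*.75)
    print(n)
    for nm,m in(("blk",blk),("red",red)):
        for ce,st,l in blobs(m): print(nm,ce.round(1),st,cast(n,ce,70 if nm=="blk" else 66).round(1))
    pl=max(blobs(blue,50),key=lambda b:b[1][4])
    pts=np.argwhere(blue)[:,::-1].astype(np.float32)
    W=cast(n,pts,30).astype(np.float32)
    r=cv2.minAreaRect(W);print("plate",r)
    cr=im[y0:y1,x0:x1].astype(np.uint8);cv2.imwrite(f"pics/{n}c.png",cv2.resize(cr,None,fx=3.3,fy=3.3,interpolation=cv2.INTER_CUBIC))
E
```

```text
top
blk [359.7 176.1] [345 169  32  16 354] [[627.  -33.2]]
blk [292.4 206.2] [283 193  20  27 257] [[566.3  68.1]]
blk [301.1 223.3] [297 221   9   6  24] [[540.6  51. ]]
red [375.7 175.2] [374 172   5   8  33] [[632.6 -59. ]]
red [341.6 223.7] [311 208  63  32 213] [[547.7 -12.1]]
red [299.5 219.5] [296 216   8   8  36] [[547.   54.6]]
red [372.1 282.4] [340 266  64  35 231] [[462.7 -67.4]]
plate ((531.771240234375, -24.959548950195312), (197.82749938964844, 158.33892822265625), 32.36085510253906)
scene
blk [253.2 186.7] [239 164  30  46 105] [[486.3 -73.9]]
blk [351.1 182.1] [335 171  31  26 477] [[576.2  58.4]]
blk [307.4 210.1] [293 180  29  56 139] [[576.8 -29.8]]
blk [236.4 213.6] [234 212   6   4  14] [[ 514.8 -121.6]]
blk [315.8 242.7] [224 226 118  38 669] [[631. -53.]]
red [250.1 185.8] [236 161  30  50  99] [[478.8 -76. ]]
red [337.8 171.9] [336 170   5   5  17] [[543.9  56.1]]
red [306.9 203.9] [294 178  27  53 131] [[564.6 -22.4]]
red [312.8 245. ] [310 242   7   7  27] [[629.7 -57.8]]
plate ((533.3538208007812, -25.412452697753906), (197.3402862548828, 157.95651245117188), 32.1863899230957)
```

View pics/topc.png

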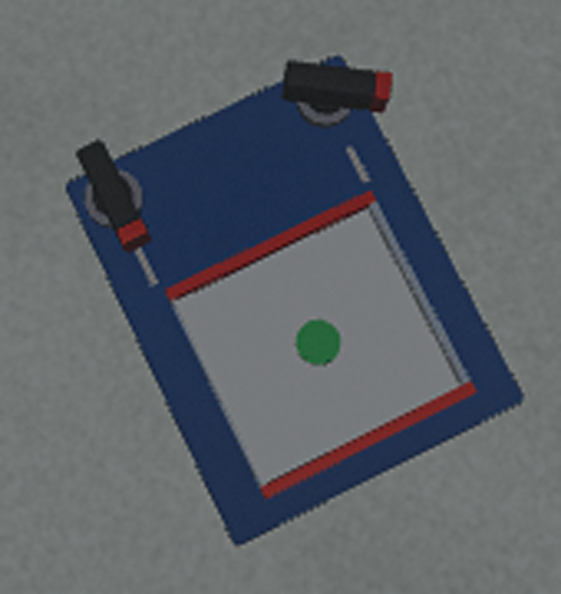

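>>> apply_moves --pt "-0.834 0 -0.626 0 0 0" --pt "-0.834 0 -0.626 0 -1 0" --pt "-0.834 0 -0.626 0 0 0" --pt "-0.834 0 -0.626 0 0 0" --pt "-0.834 0 -0.626 0 0 0" --pt "-0.834 0 -0.626 0 0 0" --pt "-0.834 0 -0.626 0 0 0" --pt "-0.834 0 -0.626 0 0 0" --pt "-0.834 0 -0.626 0 0 0" --pt "-0.834 0 -0.626 0 0 0" --jaw 0.2

```text
clock: 1.35
eef_pos: [389.2, -269.9, 231.1]
tool_rot: [-1.571, -0.0, -2.734]
force: [0.0, -0.1, -0.7]
width: 51.3
```

>>> apply_moves --pt "-0.99 0 -0.379 0 0 0" --pt "-0.99 0 -0.379 0 0 0" --pt "-0.99 0 -0.379 0 0 0" --pt "-0.99 0 -0.379 0 0 0" --pt "-0.99 0 -0.379 0 0 0" --pt "-0.99 0 -0.379 0 0 0" --pt "-0.99 0 -0.379 0 0 0" --pt "-0.99 0 -0.379 0 0 0" --pt "0 0.2 0 0 -1 0" --pt "0 0.2 0 0 -1 0" --pt "0 0.2 0 0 -1 0" --pt "0 0.2 0 0 -1 0"

```text
clock: 2.85
eef_pos: [631.2, -34.3, 198.5]
tool_rot: [-1.572, -0.001, -2.171]
force: [-0.5, -0.2, 0.1]
width: 51.1
```

>>> apply_moves --pt "0 0.2 0 0 -1 0" --pt "0 0.2 0 0 -1 0" --pt "0 0.2 0 0 -1 0" --pt "0 0.2 0 0 -1 0" --pt "0 0.2 0 0 -1 0" --pt "0 0 0 0 -0.8 0" --pt "0 0 0 0 0 0"

```text
clock: 3.72
eef_pos: [631.2, -34.5, 158.7]
tool_rot: [-1.572, 0.001, -1.367]
force: [0.4, 0.1, -0.1]
width: 51.4
```

```bash
python3 - <<'E'
from h import *
s=read_state();c=calibration("wrist");im=get_image("wrist");cv2.imwrite("pics/w1.png",im[:,:,::-1])
import pickle;pickle.dump((s,c),open("w1.pkl","wb"))
print(s["eef_pos"].round(1),s["tool_rot"].round(3),s["qpos"].round(2),s["width"],s["force"].round(2));print(c["fx"],c["cx"],c["cy"],np.round(c["world_from_camera"],3).tolist())
E
```

```text
[631.2 -34.5 158.7] [-1.572e+00  1.000e-03 -1.367e+00] [ 0.25  0.71 -0.41  1.63  0.35  0.87 -0.09] 51.43904690148487 [ 0.36  0.12 -0.12]
309.70691628693146 323.2329215013019 199.7899735706245 [[0.98, 0.19, 0.065, 613.936], [0.201, -0.925, -0.322, 47.082], [-0.001, 0.328, -0.945, 301.128], [0.0, 0.0, 0.0, 1.0]]
```

View pics/w1.png

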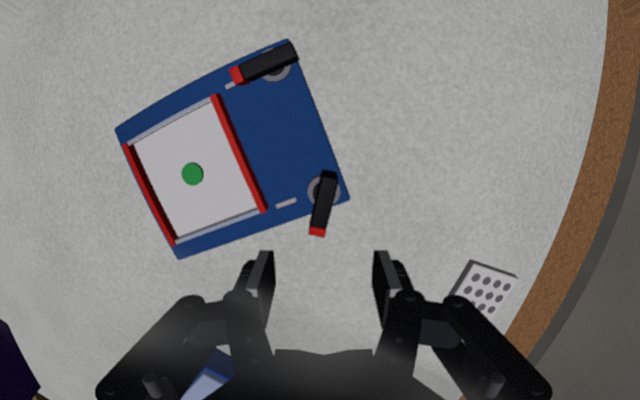

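```bash
python3 - <<'E'
from h import *
import pickle;s,c=pickle.load(open("w1.pkl","rb"))
im=cv2.imread("pics/w1.png").astype(int);B,G,R=im[...,0],im[...,1],im[...,2]
for nm,(x0,y0,x1,y1) in {"a":(290,160,350,245),"b":(225,35,305,90)}.items():
    roi=np.zeros(B.shape,bool);roi[y0:y1,x0:x1]=1
    blk=roi&(im.max(2)<50); red=roi&(R>80)&(R>2*G)&(R>2*B)
    bb=max(blobs(blk),key=lambda b:b[1][4]);rr=max(blobs(red),key=lambda b:b[1][4]);
    print(nm,bb[0].round(1),bb[1],rr[0].round(1),rr[1])
    m=bb[2]|rr[2];P=np.argwhere(m)[:,::-1]
    W=cast("wrist",P,70,c)
    r=cv2.minAreaRect(W.astype(np.float32));print(r)
    # per-slice centre line
    u=W-W.mean(0);d=np.linalg.svd(u,full_matrices=False)[2][0]; 
    if d@(cast("wrist",rr[0],70,c)[0]-W.mean(0))<0:d=-d
    n=np.array([-d[1],d[0]]);t=u@d;q=u@n
    L=[];
    for a in np.arange(t.min(),t.max(),4):
        k=(t>=a)&(t<a+4);L.append((a+2,q[k].min(),q[k].max()))
    print(W.mean(0).round(1),"heading",np.degrees(np.arctan2(d[1],d[0])).round(1));print(np.round(L,1).tolist())
blue=(B>1.6*R)&(B>50)&(G<B*.75);blue[:,:100]=0;blue[262:]=0
r=cv2.minAreaRect(cast("wrist",np.argwhere(blue)[:,::-1],30,c).astype(np.float32));print(r)
crop=im[140:260,270:370].astype(np.uint8);cv2.imwrite("pics/w1c.png",cv2.resize(crop,None,fx=5,fy=5,interpolation=cv2.INTER_CUBIC))
E
```

```text
a [323.5 197.9] [ 310  170   28   58 1029] [316.9 231.2] [309 226  17  11 126]
((628.8016357421875, -35.20198440551758), (55.81787872314453, 16.81130599975586), 88.5533676147461)
[629.7 -33.4] heading -89.7
[[-24.1, -5.9, 5.9], [-20.1, -6.3, 7.7], [-16.1, -6.6, 7.8], [-12.1, -8.5, 7.5], [-8.1, -9.1, 7.7], [-4.1, -8.9, 7.3], [-0.1, -7.4, 7.4], [3.9, -6.9, 6.9], [7.9, -6.9, 6.8], [11.9, -6.8, 6.7], [15.9, -6.4, 6.4], [19.9, -6.3, 6.3], [23.9, -6.0, 6.8], [27.9, -6.1, 6.5]]
b [268.2  62.7] [ 239   42   59   43 1253] [236.2  74.8] [229  66  15  19 171]
((565.7758178710938, 61.58696365356445), (51.005165100097656, 19.07122039794922), 33.4864387512207)
[566.   63.1] heading -148.0
[[-22.6, -8.9, 7.1], [-18.6, -8.6, 7.5], [-14.6, -8.7, 7.3], [-10.6, -8.6, 9.6], [-6.6, -8.3, 10.6], [-2.6, -8.3, 10.0], [1.4, -8.1, 7.9], [5.4, -8.1, 7.9], [9.4, -8.0, 7.9], [13.4, -7.8, 8.0], [17.4, -7.6, 8.2], [21.4, -7.8, 8.0], [25.4, -7.7, 5.4]]
((531.7723388671875, -26.212432861328125), (196.779541015625, 156.7610626220703), 32.29391098022461)
```

View pics/w1c.png

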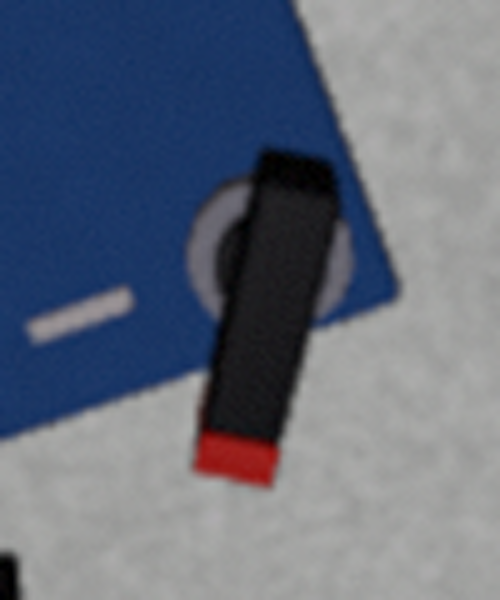

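>>> apply_moves --pt "0 0.5 0 0 0.7 0" --pt "0 0.5 0 0 0.71 0" --pt "0 0.5 0 0 0 0" --pt "0 0.4 0 0 0 0" --pt "0 0 0 0 0 0" --pt "0 0 0 0 0 0" --jaw -0.1

```text
clock: 4.53
eef_pos: [632.2, -34.2, 83.9]
tool_rot: [-1.57, 0.0, -1.563]
force: [0.2, 0.3, -0.6]
width: 38.3
```

```bash
cat > look.py <<'E'
from h import *
import pickle,sys
n=sys.argv[1]
s=read_state();c=calibration("wrist");im=get_image("wrist")[:,:,::-1];cv2.imwrite(f"pics/{n}.png",im)
pickle.dump((s,c),open(n+".pkl","wb"))
print(s["clock"],s["eef_pos"].round(1),s["tool_rot"].round(3),s["width"].round(1),s["force"].round(2),s["torque"].round(3))
E
python3 look.py w2
```

```text
Traceback (most recent call last):
  File "look.py", line 6, in <module>
    print(s["clock"],s["eef_pos"].round(1),s["tool_rot"].round(3),s["width"].round(1),s["force"].round(2),s["torque"].round(3))
                                                                  ^^^^^^^^^^^^^^^^
AttributeError: 'float' object has no attribute 'round'
```

View pics/w2.png

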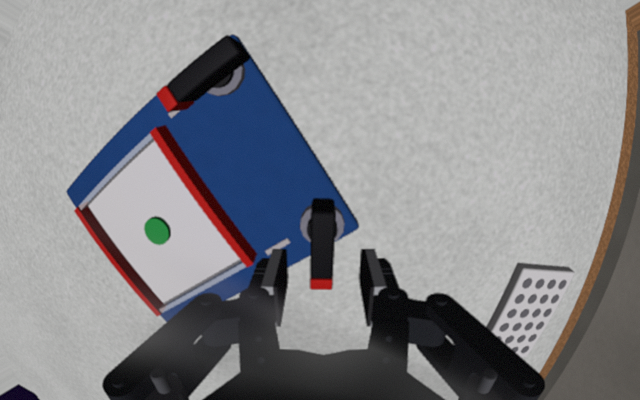

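Wrist view: bar upright at column ~321, nose (321,284), pads at about columns 287 and 361, so it's well aligned. I'll measure the residual offset.

```bash
sed -i 's/s\["width"\].round(1)/round(float(s["width"]),1)/' look.py; cat > bar.py <<'E'
from h import *
import pickle,sys
from scipy.spatial.transform import Rotation as Ro
n=sys.argv[1];x0,y0,x1,y1=map(int,sys.argv[2:6])
s,c=pickle.load(open(n+".pkl","rb"));im=cv2.imread(f"pics/{n}.png").astype(int);B,G,R=im[...,0],im[...,1],im[...,2]
roi=np.zeros(B.shape,bool);roi[y0:y1,x0:x1]=1
red=roi&(R>80)&(R>2*G)&(R>2*B);rr=max(blobs(red),key=lambda b:b[1][4])
m=roi&((im.max(2)<50)|red);bb=max(blobs(m),key=lambda b:b[1][4]);print(bb[1],rr[1])
Rt=Ro.from_euler("xyz",s["tool_rot"]).as_matrix()
W=cast("wrist",np.argwhere(bb[2])[:,::-1],70,c)
T=np.c_[W-s["eef_pos"][:2]]@Rt[:2,:]  # tool coords
t,q=T[:,0],T[:,2];print("tip x(tool)",t.min().round(1),t.max().round(1))
for a in np.arange(t.min(),t.max(),5):
    k=(t>=a)&(t<a+5);print(round(a+2.5,1),q[k].min().round(1),q[k].max().round(1),((q[k].min()+q[k].max())/2).round(1))
E
python3 bar.py w2 305 190 340 295
```

```text
[ 308  199   29   79 1835] [311 279  21  10 209]
tip x(tool) -29.5 19.9
-27.0 -7.0 5.4 -0.8
-22.0 -7.0 5.9 -0.6
-17.0 -8.8 6.0 -1.4
-12.0 -8.9 6.6 -1.1
-7.0 -9.0 6.1 -1.4
-2.0 -7.4 5.1 -1.2
3.0 -7.5 4.6 -1.5
8.0 -7.6 4.6 -1.5
13.0 -7.7 4.1 -1.8
18.0 -7.8 4.2 -1.8
```

```bash
sed -i 's/^m=roi.*$/m=cv2.morphologyEx((roi\&((im.max(2)<50)|red)).astype(np.uint8),cv2.MORPH_CLOSE,np.ones((5,5)));bb=max(blobs(m),key=lambda b:b[1][4]);print(bb[1],rr[1])/' bar.py; python3 bar.py w2 305 190 340 295
```

```text
[ 308  199   29   90 2073] [311 279  21  10 209]
tip x(tool) -29.5 28.1
-27.0 -7.0 5.4 -0.8
-22.0 -7.0 5.9 -0.6
-17.0 -8.8 6.0 -1.4
-12.0 -8.9 6.6 -1.1
-7.0 -9.0 6.1 -1.4
-2.0 -7.4 5.1 -1.2
3.0 -7.5 4.6 -1.5
8.0 -7.6 4.6 -1.5
13.0 -7.7 4.1 -1.8
18.0 -7.8 4.2 -1.8
23.0 -7.9 4.2 -1.9
28.0 -8.0 4.2 -1.9
```

>>> apply_moves --pt "-0.025 0.2 -0.03 0 0.15 0" --pt "0 0.3 0 0 0 0" --pt "0 0.3 0 0 0 0" --pt "0 0.25 0 0 0 0" --pt "0 0 0 0 0 0" --pt "0 0 0 0 0 0" --pt "0 0 0 0 0 0"

```text
clock: 5.45
eef_pos: [630.8, -33.3, 41.8]
tool_rot: [-1.57, 0.0, -1.584]
force: [0.1, -0.4, 0.7]
width: 38.2
```

>>> apply_moves --pt "0 0 0 0 0 0" --pt "0 0 0 0 0 0" --pt "0 0 0 0 0 0" --pt "0 0 0 0 0 0" --jaw -0.58

```text
clock: 5.95
eef_pos: [631.3, -33.4, 41.7]
tool_rot: [-1.569, 0.0, -1.584]
force: [2.5, -0.4, 1.3]
width: 18.4
```

```bash
python3 look.py w3
```

```text
5.95 [631.3 -33.4  41.7] [-1.569  0.    -1.584] 18.4 [ 2.48 -0.42  1.32] [-0.068 -0.482  0.056]
```

View pics/w3.png

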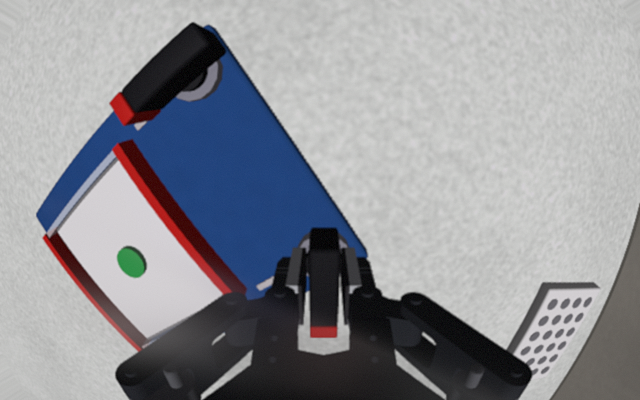

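>>> apply_moves --pt "0 0 0.02 0 0 0" --pt "0 0 0.02 0 0 0" --pt "0 0 0 0 0 0"

```text
clock: 6.38
eef_pos: [631.4, -33.4, 41.2]
tool_rot: [-1.572, -0.0, -1.584]
force: [-0.1, 0.0, 2.7]
width: 17.8
```

```bash
python3 -c "
from cell import *
s=read_state();print(s['eef_pos'].round(1),s['force'].round(2),s['torque'].round(3),s['width'])"
```

```text
[631.4 -33.4  41.2] [-0.05  0.04  2.7 ] [-0.017  0.035 -0.049] 17.799262416663918
```

>>> apply_moves --pt "0 -0.05 0 0 0 0" --pt "0 0 0 0 0 0" --pt "0 0 0 0 0 0" --pt "0 0 0 0 0 0" --jaw -0.64

```text
clock: 6.88
eef_pos: [631.2, -33.4, 42.7]
tool_rot: [-1.573, -0.0, -1.584]
force: [-0.6, 0.4, -5.0]
width: 16.3
```

>>> apply_moves --pt "0 0.04 0 0 0 0" --pt "0 0 0 0 0 0"

```text
clock: 7.12
eef_pos: [631.4, -33.4, 41.8]
tool_rot: [-1.572, -0.0, -1.584]
force: [-2.3, -0.5, 1.4]
width: 16.5
```

```bash
python3 -c "
from cell import *
s=read_state();print(s['eef_pos'].round(1),s['force'].round(2),s['torque'].round(3),s['width'])"; python3 bar.py w3 309 225 337 340
```

```text
[631.4 -33.4  41.8] [-2.3  -0.49  1.41] [-0.026  0.509 -0.017] 16.53832388481775
[ 309  228   28  109 2925] [311 326  26  11 283]
tip x(tool) -31.7 28.3
-29.2 -6.3 4.8 -0.8
-24.2 -6.0 4.8 -0.6
-19.2 -6.5 4.9 -0.8
-14.2 -6.6 5.0 -0.8
-9.2 -6.7 5.1 -0.8
-4.2 -6.4 5.2 -0.6
0.8 -6.5 5.3 -0.6
5.8 -6.6 5.4 -0.6
10.8 -6.3 5.5 -0.4
15.8 -6.4 5.6 -0.4
20.8 -6.5 5.7 -0.4
25.8 -6.6 5.8 -0.4
```

>>> apply_moves --pt "0 0 -0.01 0 0.3 0" --pt "0 0 0 0 0.4 0" --pt "0 0 0 0 0.4 0" --pt "0 0 0 0 0.4 0" --pt "0 0 0 0 0 0"

```text
clock: 7.75
eef_pos: [631.4, -33.4, 41.9]
tool_rot: [-1.571, -0.0, -1.794]
force: [-2.1, -0.3, 0.2]
width: 16.1
```

```bash
python3 look.py w4
```

```text
7.75 [631.4 -33.4  41.9] [-1.571 -0.    -1.794] 16.1 [-2.12 -0.32  0.21] [-0.056  0.478 -0.035]
```

View pics/w4.png

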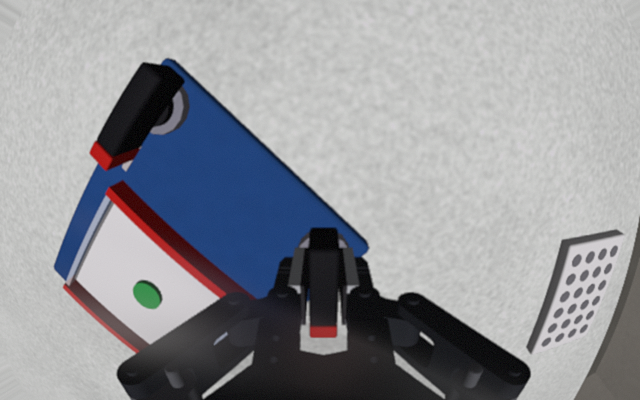

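The knob follows the tool, with the bar upright between the pads and small forces. I'll keep turning.

>>> apply_moves --pt "0 0 0 0 0.5 0" --pt "0 0 0 0 0.5 0" --pt "0 0 0 0 0.5 0" --pt "0 0 0 0 0.5 0" --pt "0 0 0 0 0.5 0" --pt "0 0 0 0 0.5 0" --pt "0 0 0 0 0.5 0" --pt "0 0 0 0 0.5 0" --pt "0 0 0 0 0.5 0" --pt "0 0 0 0 0.5 0" --pt "0 0 0 0 0 0"

```text
clock: 9.18
eef_pos: [631.4, -33.5, 42.2]
tool_rot: [-1.571, -0.0, -2.49]
force: [-4.0, -0.7, 4.0]
width: 16.4
```

```bash
python3 look.py w5;  python3 bar.py w5 309 225 337 340
```

```text
9.175 [631.4 -33.5  42.2] [-1.571 -0.    -2.49 ] 16.4 [-3.97 -0.66  3.96] [-0.119  0.77  -0.043]
[ 309  228   28  112 3037] [309 327  28  13 298]
tip x(tool) -31.7 30.7
-29.2 -5.1 6.0 0.5
-24.2 -5.2 6.1 0.5
-19.2 -5.3 6.2 0.5
-14.2 -5.4 6.3 0.5
-9.2 -5.5 6.4 0.4
-4.2 -5.6 6.5 0.4
0.8 -5.7 6.6 0.4
5.8 -5.8 6.7 0.4
10.8 -5.5 6.8 0.6
15.8 -5.6 6.9 0.6
20.8 -6.2 7.0 0.4
25.8 -6.3 7.1 0.4
30.8 -6.5 6.6 0.1
```

View pics/w5.png

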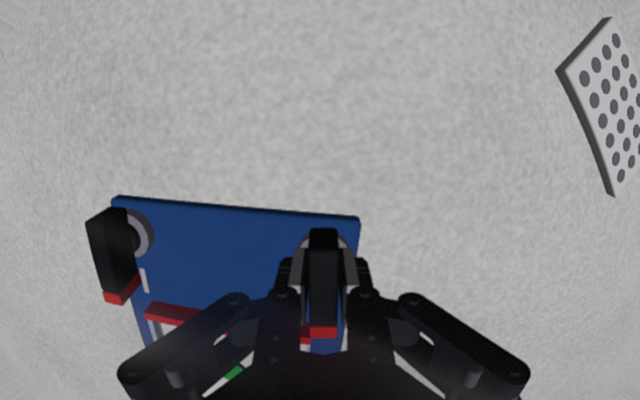

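>>> apply_moves --pt "0 0 0 0 0.33 0" --pt "0 0 0 0 0.33 0" --pt "0 0 0 0 0 0" --pt "0 0 0 0 0 0"

```text
clock: 9.72
eef_pos: [631.4, -33.5, 42.1]
tool_rot: [-1.571, -0.0, -2.583]
force: [-3.4, -1.0, 6.5]
width: 16.2
```

>>> apply_moves --pt "0 0 0 0 0 0" --pt "0 0 0 0 0 0" --pt "0 0 0 0 0 0" --pt "0 0 0 0 0 0" --jaw -0.1

```text
clock: 10.22
eef_pos: [631.8, -33.3, 41.6]
tool_rot: [-1.571, 0.0, -2.583]
force: [0.6, 0.4, -0.1]
width: 38.4
```

>>> apply_moves --pt "0 -0.2 0 0 0 0" --pt "0 -0.5 0 0 0 0" --pt "0 -0.7 0 0 0 0" --pt "0 -0.8 0 0 0 0" --pt "0 -0.6 0 0 0 0" --pt "0 0 0 0 0 0" --pt "0 0 0 0 0 0"

```text
clock: 11.1
eef_pos: [631.3, -33.4, 153.9]
tool_rot: [-1.571, -0.0, -2.583]
force: [0.6, -0.0, -1.4]
width: 38.5
```

```bash
python3 look.py w6; python3 -c "
from h import *
cv2.imwrite('pics/top6.png',get_image('top')[:,:,::-1]);cv2.imwrite('pics/scene6.png',get_image('scene')[:,:,::-1])"
```

```text
11.1 [631.3 -33.4 153.9] [-1.571 -0.    -2.583] 38.5 [ 0.58 -0.02 -1.4 ] [0.002 0.068 0.034]
```

View pics/w6.png

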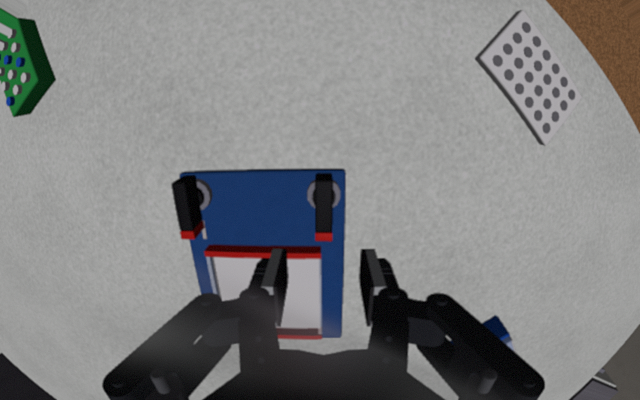

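```bash
cat > chk.py <<'E'
from h import *
import pickle
s,c=pickle.load(open("w6.pkl","rb"));im=cv2.imread("pics/w6.png").astype(int);B,G,R=im[...,0],im[...,1],im[...,2]
def line(P):
    v=cv2.fitLine(np.array(P,np.float32),cv2.DIST_HUBER,0,.01,.01).ravel();return np.degrees(np.arctan2(v[1],v[0]))%180
dark=(im.max(2)<50)
for nm,(x0,x1,rows) in {"a":(308,340,range(184,230)),"b":(170,212,range(185,225))}.items():
    Lf,Rt=[],[]
    for y in rows:
        k=np.flatnonzero(dark[y,x0:x1])+x0
        Lf.append((k.min(),y));Rt.append((k.max(),y))
    print(nm,[round(line(cast("wrist",P,70,c)),1) for P in(Lf,Rt)])
blue=(B>1.6*R)&(B>50)
print("back edge",line([cast("wrist",(x,np.flatnonzero(blue[150:200,x])[0]+150),30,c)[0] for x in range(190,340,3)])-90)
print("side edge",line([cast("wrist",(np.flatnonzero(blue[y,330:360])[-1]+330,y),30,c)[0] for y in range(176,250,3)]))
for n,(x0,y0,x1,y1) in {"top":(260,150,430,330),"scene":(215,145,380,275)}.items():
  for k in "06":
    i=cv2.imread(f"pics/{n}{k}.png").astype(int);B,G,R=i[...,0],i[...,1],i[...,2]
    roi=np.zeros(B.shape,bool);roi[y0:y1,x0:x1]=1
    gr=roi&(G>1.5*R)&(G>1.3*B)&(G>50);bl=roi&(B>1.6*R)&(B>50)&(G<B*.75)
    print(n,k,[b[0].round(2) for b in blobs(gr)],bl.sum(),cv2.minAreaRect(cast(n,np.argwhere(bl)[:,::-1],30).astype(np.float32)))
E
python3 chk.py
```

```text
a [np.float32(33.1), np.float32(31.5)]
b [np.float32(33.5), np.float32(9.9)]
back edge 32.079323
side edge 32.193665
top 0 [array([356.04, 253.11])] 5661 ((531.771240234375, -24.959548950195312), (197.82749938964844, 158.33892822265625), 32.36085510253906)
top 6 [] 1615 ((563.4548950195312, 37.9190673828125), (77.03216552734375, 85.93157958984375), 32.33794021606445)
scene 0 [array([279.45, 196.48])] 3960 ((533.3538208007812, -25.412452697753906), (197.3402862548828, 157.95651245117188), 32.1863899230957)
scene 6 [array([279.37, 196.3 ])] 3156 ((533.5674438476562, -25.386390686035156), (197.69529724121094, 158.39212036132812), 32.27006912231445)
```

Knob a's heading is 32.3° against 32.2° for the plate. The stand hasn't moved measurably in the scene view, and the gripper is clear. Handing in.

```bash
python3 -c "
from cell import *
print(finish_job())"
```

```text
the job is handed in; nothing more can be done
None
```

Screw a, at the +y end, was the one off its mark. I turned it clockwise about 57° (1.0 rad) with a light wrench-like grip, let go and lifted clear, then handed the job in at about 11 s.

**Last checks:**
- **Knob a:** its bar heading averages 32.3° (its two edges read 33.1° and 31.5°). The plate's +x line is at 32.2°, so the nose is on its mark to about 1°.
- **Stand:** it shifted about 0.2 mm and 0.1° between the scene views before and after, which is within measurement noise. The top camera couldn't confirm this because the arm blocked its view of the stand.
- **Knob b:** I did not touch it. In the last wrist picture its nose is still by its mark. One edge read 33.5°; the other gave a bad fit (9.9°), so I ignored it.
- **Forces:** the largest reading was about 8 N, while turning.
- **Feet:** I did not measure whether all four carry load. I infer it from screw a being back on its mark.

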